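# Knock the stuck test piece out of the cutter and put it away

### The arm

A 6-joint arm with a two-finger parallel gripper is mounted at the origin on a cart in front of the work surface, level with it; the furniture and walls round the work are solid. World frame = base frame: x ahead of the robot, y to its left, z up, the work surface at z = 0. Lengths are in m, angles in rad, forces in N, time in s.
With the tool pointing down it reaches from about 0.325 to 0.9 m from the base axis. Payload 6.1 kg.
Tool frame: the origin (TCP) lies at the very end of the fingers, on their centre line; the grasp point (between the pads) lies 19 mm behind it; z points along the fingers, y is the line along which they close (so a half turn about z gives the same grasp; the last joint's range is limited). The gripper opens to 87 mm and grips with 3 to 60 N. Pads are 19 mm wide; open, the fingers measure 117 mm over their backs; the gripper's body (75 mm by 190 mm) begins 51 mm behind the grasp point.
Start: joints at [1.12, 0.22, 1.526, -0, 1.395, -0.126], TCP at [0.199, 0.592, 0.223] pointing down, gripper open.
Joint ranges: [-2.98, 2.98], [-0.91, 2.08], [0.09, 2.57], [-1.24, 4.39], [0.2, 2.65], [-2.68, 2.68]. Speed limits (rad/s): [2.57, 2.57, 3.01, 3.14, 3.14, 3.14].

### API

Orientations are given as [roll, pitch, yaw] about the fixed x, y, z axes, in that order (R = Rz(yaw) Ry(pitch) Rx(roll)).
In Python, from workcell import arm gives the robot as it stands. Calls block until the motion is done:
- arm.move_to(position, orientation): joint-space move of the TCP to a pose.
- arm.line_to(position, rotation=None, feed=0.15, f_stop=None): straight line of the TCP; rotation=None keeps the orientation; feed is the mean speed in m/s. With f_stop (N) it stops when the force on the tool has changed by that much, and returns True; else False.
- arm.movej(angles): joint-space move.
- arm.set_gripper(opening, newtons=None): finger opening in m; newtons is the grip in N (None keeps the last); returns when the fingers have stopped.
- arm.dwell(seconds).
- arm.solve_ik(position, orientation): joint angles nearest the present ones, or None.
- arm.get_state(): the state.
- arm.snapshot(name): name is "scene" or "top"; returns (picture, depth): 400x640x3 uint8, blue, green, red; 400x640 float32, m along the optical axis (not along the pixel's ray), 0 where there is no reading.
- arm.camera_model(name): a dict with "K" (3x3 intrinsics, pixels), "position" and "attitude" of the camera in the world. Camera axes: x right, y down, z forward; pixel columns grow to the right and rows downward; lengths in m; the calibration is good to about 2 mm. A picture is of the moment at which its call begins. camera_model takes no time and is no camera call.
A pose or a line that the arm cannot do raises arm.MotionError and nothing moves.
- arm.hand_in(): hands the job in; it is judged then, once.
The state is a dict: "t": time; "qpos": joint angles; "qvel": joint speeds; "tau": joint torques, N m; "tcp_pos": TCP position; "eef_rot": TCP orientation; "force": force on the tool from outside, world axes, zero at the start; "wrist_torque": the same for the moment, N m; "gripper_width": finger opening in m; "grip_force": force on a finger pad.
Only numpy, scipy, OpenCV 4.12 (cv2) and the standard library are available. Lean on these libraries where they do the work, as an engineer would, in place of code of your own. Each camera call takes 0.05 s, during which the arm holds its last target. There are 200 camera calls.

### The job

A rubber test piece is stuck in the cutter that is fixed, back up, in the sloping knock-out stand. Take the punch from the wooden block and push the piece out from behind, gently and without ramming the cutter, working through the two knock-out holes in its back until the piece drops and slides down to the chute's front stop; then stand the punch back in its hole in the block and lay the piece flat in the open drawer. Do not knock over the oil bottle.

Things in the scene. Friction and masses are not known exactly. Their poses are not given: they have to be found in the camera images.
- test_piece: Red rubber dumbbell 115 mm long (own y), 25 mm wide at its end tabs, 10 to 12 mm at the waist (middle 40 mm), 8 mm thick, 25 g. Origin: centre of one flat face, the lower one at first. It starts in the cutter, y along the cutter's y, upper face 13 mm below the back face. Once free it drops on the chute, slides down to the front stop and lies against it, along the stand's y, either way up.
- cutter: Steel cutter, fixed to the stand. Origin: middle of its back face, at stand x -24, z +145 mm. z: square out of the back, 30 deg from vertical towards stand -x; y as the stand's. Back plate 64x166 mm, 12 thick; stub in its middle 25 wide, 20 high; straps at its ends 10 high. Sprung blades grip each tab, which comes free after 15 mm at 8 to 18 N; one end out, the piece hangs by the other.
- hole_a (a point): Middle of the mouth of the knock-out hole at cutter y +45 mm, on the back face. 15 mm wide, straight through along the cutter's z: 12 mm of plate, then 1 mm to the tab of the stuck piece. Frame as the cutter's.
- hole_b (a point): The same for the hole at cutter y -45 mm, over the other tab.
- stand: Fixed grey stand, 174 mm wide (y), x -115 (front, to the robot) to +60, 175 high. Origin on the bench, z up. A smooth chute under the cutter slopes 30 deg down to -x: foot at x -100, z +32 mm, y +-83 inside. Its lower 90 mm is the open catch: side walls and a front stop 22 mm high, square to the chute, with a finger gap at y +-36. The cutter's lower edge: x -52, z +129.
- punch: Steel knock-out punch, 111 mm long, 0.22 kg. Origin: middle of its tip; z along it towards the handle's end. Pin 12 mm wide from 0 to 60 mm, collar 34 mm wide from 60 to 66 mm, round ringed handle 23 mm wide from 66 to 111 mm. It starts upright in the block, resting on its collar.
- punch_block: Fixed block of light wood, 78x78x66 mm, origin at the centre of its underside, z up. It stands left or right of the stand; the cabinet is on the other side.
- socket (a point): Middle of the mouth of the block's large middle hole, on its top, 66 mm up; 17 mm wide, 63 mm deep, straight down. Home of the punch: collar on the block's top, tip 60 mm below this point. Two smaller holes beside it are spare.
- cabinet: Fixed grey cabinet with one drawer, 240 mm deep (x), 200 mm wide (y), 80 mm high. Origin: centre of its underside; its front looks to its own -x, the carcass's front edge is at x -105 mm.
- drawer_floor (a point): Centre of the drawer's inner floor, 22 mm above the bench; x and y as the cabinet's. Inside, the drawer is 195 mm long (x) and 158 mm wide (y), its walls 36 mm over the floor, its front panel 46 mm. Only the part in front of the carcass is open from above (124 to 149 mm of its length).
- cabinet_drawer0 (a joint): How far the drawer is pulled out, in m (0.13 to 0.155 at the start, 0 shut); it slides with light friction.
- oil_bottle: Bystander: oil bottle with a red spout, 53 mm wide, 158 mm high, behind the stand; origin at its underside's centre.

How it is judged:
By the outcome, as a careful person would: the job done as asked, in the order asked, and still so for the second after the job is handed in, with the robot touching nothing.
It also fails if it takes over 72 s, if anything falls off the work surface, if the arm or the gripper's body presses on something with over 40 N, if the wrist force passes 120 N, or if a joint passes its speed limit or range.

## Working session

There is one attempt and no reset: what is moved stays moved. The work goes in short steps, each a Python script; the robot and the scene stay as the last script left them, time stands still between calls to the robot, and variables do not carry over. Pictures are saved under pics/ and viewed, at most 10 in all, crops included, and the job is handed in when it is done.

```bash
ls; mkdir -p pics
python3 - <<'E'
from workcell import arm
import cv2, numpy as np
for n in ("scene","top"):
    p,d=arm.snapshot(n); cv2.imwrite(f"pics/{n}0.png",p); np.save(f"pics/{n}0.npy",d)
    m=arm.camera_model(n); print(n,m, (d>0).mean())
print(arm.get_state())
E
```

```text
pics
workcell.py
scene {'K': array([[519.90568633,   0.        , 317.01498657],
       [  0.        , 519.90568633, 204.46606449],
       [  0.        ,   0.        ,   1.        ]]), 'position': array([ 0.06470394, -0.47786451,  1.04331902]), 'attitude': array([-2.43353526e+00,  8.10112026e-04, -9.03224597e-01])} 0.99592578125
top {'K': array([[375.78352446,   0.        , 324.16107419],
       [  0.        , 375.78352446, 198.60128552],
       [  0.        ,   0.        ,   1.        ]]), 'position': array([ 0.55850532, -0.00155052,  1.26143355]), 'attitude': array([-3.02435023, -0.00534471, -1.54601126])} 0.996234375
{'t': 0.1, 'qpos': array([ 1.11989226e+00,  2.21147300e-01,  1.52748103e+00, -1.22717121e-05,
        1.39472232e+00, -1.26104024e-01]), 'qvel': array([-0.00024486, -0.00197241, -0.0041529 , -0.00166492, -0.00082494,
        0.00031694]), 'tau': array([ 9.81106350e-04, -4.95941341e+01, -3.88517761e+01,  7.02119130e-02,
        5.15316718e-02, -1.47998179e-05]), 'tcp_pos': array([0.19921391, 0.59181096, 0.22155494]), 'eef_rot': array([-3.13984710e+00, -2.09120653e-04,  2.81679459e+00]), 'force': array([ 0.08540027,  0.07199745, -0.38831613]), 'wrist_torque': array([-0.04468869, -0.0269201 ,  0.04852644]), 'grip_force': 0.0, 'gripper_width': 0.08697141878918128}
```

View pics/scene0.png

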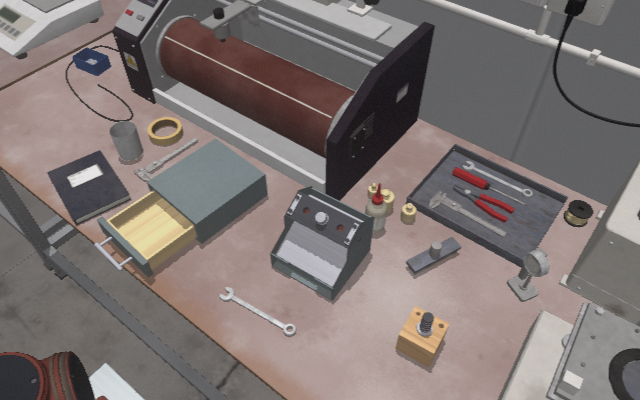

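View pics/top0.png

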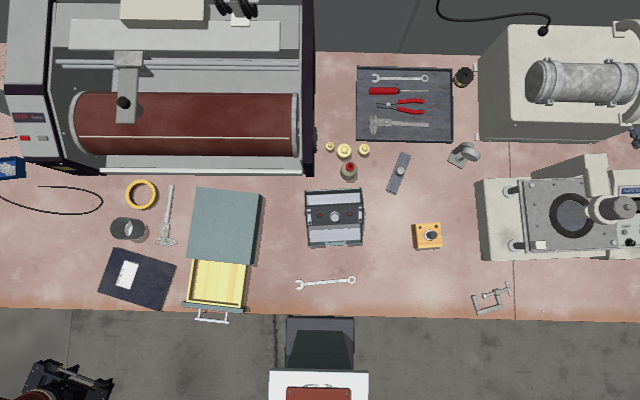

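The scene view shows the stand at about (320,240), the block and punch at (424,330), the cabinet and drawer at (190,200) and the bottle at (378,205). In the top view they are at (334,217), (428,236), (225,245) and (348,170). The red piece shows through both knock-out holes. Next I'll build point clouds and zoom in.

```bash
cat > h.py <<'E'
import numpy as np, cv2
from scipy.spatial.transform import Rotation as R
from workcell import arm
def cam(n):
    m=arm.camera_model(n); return m["K"],np.array(m["position"]),R.from_euler("xyz",m["attitude"]).as_matrix()
def cloud(n,d):
    K,p,A=cam(n); v,u=np.mgrid[:400,:640]
    return (np.dstack([(u-K[0,2])/K[0,0]*d,(v-K[1,2])/K[1,1]*d,d])@A.T)+p
def proj(n,X):
    K,p,A=cam(n); c=(np.atleast_2d(X)-p)@A; return c[:,:2]/c[:,2:]*K[0,0]+K[:2,2]
def ray(n,uv):
    K,p,A=cam(n); uv=np.atleast_2d(uv); r=np.c_[(uv-K[:2,2])/K[0,0],np.ones(len(uv))]@A.T; return p,r
def onplane(n,uv,nrm,c):   # nrm.X=c
    p,r=ray(n,uv); return p+r*((c-p@nrm)/(r@nrm))[:,None]
E
python3 - <<'E'
from h import *
for n in("scene","top"):
    P=cloud(n,np.load(f"pics/{n}0.npy")); z=P[...,2]
    print(n,"bench",np.median(z[(abs(z)<.02)&(P[...,0]>.3)]), z[(abs(z)<.01)].std())
    def box(name,x0,x1,y0,y1,z0,z1):
        m=(P[...,0]>x0)&(P[...,0]<x1)&(P[...,1]>y0)&(P[...,1]<y1)&(z>z0)&(z<z1)
        q=P[m]; r=cv2.minAreaRect(q[:,:2].astype(np.float32)*1000); print(name,m.sum(),np.round(r[0],1),np.round(r[1],1),round(r[2],2),"z",round(np.median(q[:,2]),4))
        return q
    box("cab",.35,.7,.2,.55,.07,.09)
    box("block",.35,.5,-.45,-.27,.058,.074)
    box("punch",.35,.5,-.45,-.27,.095,.13)
    box("floor",.2,.5,.2,.55,.015,.03)
    box("stand",.3,.57,-.15,.13,.012,.25)
    box("bottle",.56,.7,-.12,.0,.1,.18)
I=cv2.imread("pics/scene0.png"); 
a=cv2.resize(I[180:300,260:385],None,fx=4.6,fy=4.6,interpolation=cv2.INTER_CUBIC)
cv2.imwrite("pics/crop_s.png",a)
J=cv2.imread("pics/top0.png")
cv2.imwrite("pics/crop_t.png",cv2.resize(J[180:255,295:375],None,fx=7,fy=7,interpolation=cv2.INTER_CUBIC))
E
```

```text
scene bench 2.3923250777047045e-05 0.0027357683342101894
cab 4916 [526.8 314.6] [208.9 358.2] 86.67 z 0.0797
block 0 [0. 0.] [0. 0.] 0.0 z nan
punch 0 [0. 0.] [0. 0.] 0.0 z nan
floor 3420 [417.3 384. ] [165.8 334.5] 1.44 z 0.0215
stand 399 [489.9 -35.8] [160.2 192. ] 0.0 z 0.0342
bottle 1519 [656.  -60.3] [ 78.  125.9] 4.72 z 0.1463
top bench 0.0009268178763073287 0.002775574952688969
cab 4302 [527.6 319.2] [201.9 363. ] 85.04 z 0.081
block 0 [0. 0.] [0. 0.] 0.0 z nan
punch 0 [0. 0.] [0. 0.] 0.0 z nan
floor 2736 [416.  385.2] [162.1 331.9] 1.5 z 0.0228
stand 210 [489.1 -29.3] [161.8 199.7] 0.0 z 0.042
bottle 1039 [658.5 -60.8] [ 85.  118.6] 1.23 z 0.1461
  return _methods._mean(a, axis=axis, dtype=dtype,
  ret = ret.dtype.type(ret / rcount)
```

View pics/crop_s.png

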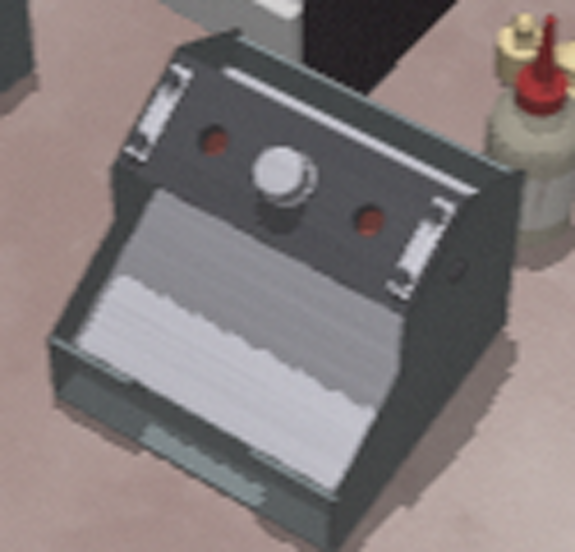

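View pics/crop_t.png

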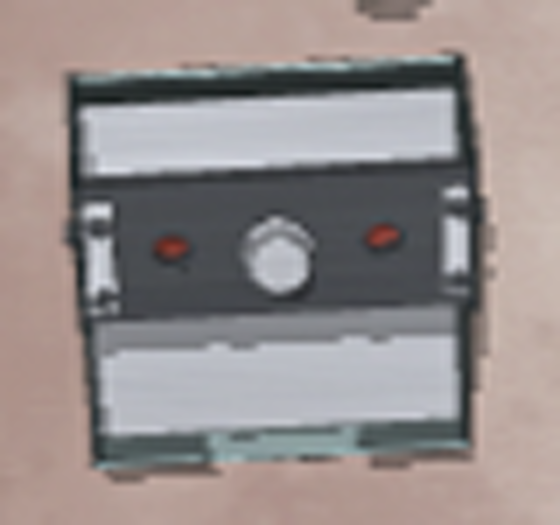

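The crops show the cutter's back face with hole_a at crop (214,140) and hole_b at (369,218) in the scene view, and at (172,247) and (384,236) in the top view, with the bright round stub between them. Next I'll fit the planes and poses.

Run:
```python
from h import *
for n in("scene","top"):
    P=cloud(n,np.load(f"pics/{n}0.npy")); I=cv2.imread(f"pics/{n}0.png"); z=P[...,2]
    hsv=cv2.cvtColor(I,cv2.COLOR_BGR2HSV)
    px={"scene":dict(stub=(321,218),ha=(306,211),hb=(340,227),punch=(427,320),blk=(412,347)),"top":dict(stub=(334,217),ha=(319,215),hb=(350,214),punch=(430,236),blk=(418,243))}[n]
    for k,(u,v) in px.items(): print(n,k,np.round(P[v,u],4))
    # cutter back face: dark grey pixels near the stub
    c=P[px["ha"][1],px["ha"][0]]/2+P[px["hb"][1],px["hb"][0]]/2
    near=(np.linalg.norm(P[...,:2]-c[:2],axis=2)<.075)&(hsv[...,1]<60)&(hsv[...,2]<95)&(abs(z-c[2])<.04)
    q=P[near]
    for _ in range(4):
        m=q.mean(0); w=np.linalg.svd(q-m)[2][2]; w*=np.sign(w[2]); r=(q-m)@w; q=q[abs(r)<max(.003,0)] if _<3 else q
    print("plane",len(q),np.round(w,4),"tilt",np.degrees(np.arccos(w[2])),"yaw",np.degrees(np.arctan2(-w[1],-w[0])),"off",w@m)
    red=((hsv[...,0]<12)|(hsv[...,0]>170))&(hsv[...,1]>110)
    for k in("ha","hb"):
        u,v=px[k]; s=red[v-6:v+7,u-6:u+7]; L,lab=cv2.connectedComponents(s.astype(np.uint8)); l=lab[6,6]
        yy,xx=np.nonzero(lab==l if l else s); uv=(xx.mean()+u-6,yy.mean()+v-6)
        print(k,"red",len(xx),np.round(uv,2),"on face",np.round(onplane(n,uv,w,w@m)[0],4),"depth below face",np.round((P[v,u]-m)@w,4))
    b=P[px["blk"][1],px["blk"][0]]
    for nm,c0,h,rr in(("blk",b,.066,.07),("punchtop",b,.117,.07),("collar",b,.072,.0)):
        mk=(np.linalg.norm(P[...,:2]-c0[:2],axis=2)<.09)&(abs(z-h)<.003)
        q=P[mk]
        if len(q): r=cv2.minAreaRect(q[:,:2].astype(np.float32)*1000); print(nm,len(q),np.round(r[0],1),np.round(r[1],1),round(r[2],2))
    s=(abs(P[...,0]-c[0])<.13)&(abs(P[...,1]-c[1])<.12)&(z>.165)&(z<.185); q=P[s]; r=cv2.minAreaRect(q[:,:2].astype(np.float32)*1000); print("rim",np.round(r[0],1),np.round(r[1],1),round(r[2],2))
```

```text
scene stub [ 0.6314 -0.0413  0.1624]
scene ha [0.6459 0.0133 0.1322]
scene hb [ 0.6555 -0.0762  0.1339]
scene punch [ 0.5859 -0.342   0.1167]
scene blk [ 0.5557 -0.3382  0.0417]
plane 179 [-0.1604 -0.0147  0.9869] tilt 9.268525909769789 yaw 5.219466746028946 off 0.03832757255690113
ha red 5 [306.6 210.8] on face [0.6403 0.0067 0.143 ] depth below face -0.0117
hb red 8 [339.62 228.25] on face [ 0.6465 -0.0815  0.1427] depth below face -0.0102
blk 945 [ 593.8 -340.5] [80.5 78. ] 6.03
punchtop 90 [ 592.5 -341.1] [19.8 21.3] 67.24
collar 125 [ 589.5 -340.3] [68.1 75.4] 8.48
rim [686.8   3.1] [205.7 108.2] 49.89
top stub [ 0.6343 -0.0342  0.1664]
top ha [0.6415 0.01   0.1332]
top hb [ 0.6471 -0.0834  0.1296]
top punch [ 0.5874 -0.3299  0.1116]
top blk [ 0.5656 -0.3044  0.0671]
plane 686 [-0.499  -0.0353  0.8659] tilt 30.01351535532902 yaw 4.051249198369226 off -0.19308916704550744
ha red 9 [319.   214.78] on face [0.6411 0.0099 0.1468] depth below face -0.012
hb red 8 [349.25 213.  ] on face [ 0.6486 -0.0799  0.1475] depth below face -0.0146
blk 373 [ 592.7 -339.3] [77.9 79.8] 6.62
punchtop 36 [ 592.8 -339.8] [22.  20.1] 46.96
collar 116 [ 592.8 -338.5] [76.9 76.9] 5.43
rim [650.  -35.8] [ 37.7 155.1] 4.84
```

Run:
```python
from h import *
from scipy.optimize import least_squares
F=[]
for n in("scene","top"):
    P=cloud(n,np.load(f"pics/{n}0.npy")); I=cv2.imread(f"pics/{n}0.png").astype(float); z=P[...,2]
    yaw=np.radians(4.5); Rz=R.from_euler("z",yaw).as_matrix(); C=Rz@R.from_euler("y",-30,degrees=True).as_matrix()
    w=C[:,2]; c=np.array([.645,-.035,.145])
    L=(P-c)@C
    pl=(abs(L[...,0])<.045)&(abs(L[...,1])<.095)
    off=np.median(L[...,2][pl&(abs(L[...,2])<.008)]); print(n,"face off",off)
    c=c+w*off; L=(P-c)@C
    s=pl&(abs(L[...,2]-.02)<.004)&(np.hypot(L[...,0],L[...,1])<.03); q=L[s]
    print("stub",s.sum(),np.round(cv2.minEnclosingCircle(q[:,:2].astype(np.float32)*1000),1) if 0 else (np.round(q[:,:2].min(0)*1e3,1),np.round(q[:,:2].max(0)*1e3,1)))
    st=(q[:,:2].min(0)+q[:,:2].max(0))/2
    f=pl&(abs(L[...,2])<.003); q=L[f&(abs(L[...,0])<.04)]; r=cv2.minAreaRect(q[:,:2].astype(np.float32)*1000); print("plate",f.sum(),np.round(r[0],1),np.round(r[1],1),round(r[2],2))
    red=np.clip(I[...,2]-np.maximum(I[...,0],I[...,1])-15,0,None)
    o={}
    for k,sy in(("a",1),("b",-1)):
        g=c+C@np.array([0,.045*sy,-.006]); u,v=np.round(proj(n,g)[0]).astype(int)
        W=red[v-6:v+7,u-6:u+7]; yy,xx=np.mgrid[-6:7,-6:7]; uv=np.array([u+(W*xx).sum()/W.sum(),v+(W*yy).sum()/W.sum()])
        h=onplane(n,uv,w,w@(c-.006*w))[0]+.006*w; o[k]=h; print(k,np.round(uv,2),np.round(h*1e3,1),"nominal px",proj(n,g))
    d=o["a"]-o["b"]; mid=(o["a"]+o["b"])/2
    print("dist",np.linalg.norm(d)*1e3,"yaw",np.degrees(np.arctan2(-d[0],d[1])),"mid",np.round(mid*1e3,1),"stub mid",np.round((c+C@np.r_[st,0])*1e3,1))
    # cabinet
    m=(P[...,0]>.45)&(P[...,0]<.8)&(P[...,1]>.15)&(P[...,1]<.45)&(abs(z-.08)<.004)
    L_,lab,stt,_=cv2.connectedComponentsWithStats(m.astype(np.uint8)); q=P[lab==1+np.argmax(stt[1:,4])]; r=cv2.minAreaRect(q[:,:2].astype(np.float32)*1000); print("cab",np.round(r[0],1),np.round(r[1],1),round(r[2],2))
    yel=(I[...,2]-I[...,0]>45)&(I[...,1]-I[...,0]>30)&(P[...,1]>.15)&(P[...,1]<.5)
    for nm,h in(("floor",.022),("walls",.058),):
        q=P[yel&(abs(z-h)<.003)&(P[...,0]<.62)]; r=cv2.minAreaRect(q[:,:2].astype(np.float32)*1000); print(nm,len(q),np.round(r[0],1),np.round(r[1],1),round(r[2],2))
    m=(P[...,0]>.35)&(P[...,0]<.6)&(P[...,1]>.15)&(P[...,1]<.5)&(abs(z-.068)<.003); q=P[m]; r=cv2.minAreaRect(q[:,:2].astype(np.float32)*1000); print("front",np.round(r[0],1),np.round(r[1],1),round(r[2],2))
    m=(P[...,0]>.66)&(P[...,0]<.85)&(P[...,1]>-.14)&(P[...,1]<-.02)&(z>.14)&(z<.17); q=P[m]; print("bottle top",np.round(np.median(q,0),3) if len(q) else None)
```

```text
scene face off 0.0006448841103892461
stub 90 (array([-13.1, -15.2]), array([10.4,  9.6]))
plate 1454 [-3.8 -3.1] [173.8  70.7] 89.57
a [306.55 210.95] [639.3   8.3 144.4] nominal px [[306.53989759 209.81912287]]
b [340.05 228.2 ] [646.4 -80.8 144.5] nominal px [[340.19882612 227.18800572]]
dist 89.44427192434867 yaw 4.5803704902986615 mid [642.9 -36.3 144.5] stub mid [643.8 -37.9 144.9]
cab [607.8 310.2] [206.8 227.3] 85.09
floor 1885 [444.2 339.3] [133.8 136.8] 85.13
walls 286 [429.5 326.6] [173.3 134.2] 84.66
front [475.9 319.1] [203.  260.2] 85.9
bottle top [ 0.668 -0.084  0.157]
top face off 0.0019723267557115887
stub 53 (array([-14.2, -13.2]), array([11. , 10.5]))
plate 828 [-1.3 -0.8] [ 67.6 172.1] 0.65
a [319.04 214.81] [638.5   9.6 145.6] nominal px [[318.98851225 214.12198741]]
b [349.09 213.11] [645.8 -80.1 145.7] nominal px [[349.06078971 212.51963257]]
dist 89.9961590643036 yaw 4.678739216296395 mid [642.2 -35.3 145.6] stub mid [642.7 -36.6 145.9]
cab [607.2 312.2] [201.9 225.1] 84.97
floor 1351 [427.9 332.3] [151.9 125.4] 84.99
walls 207 [425.3 328.3] [170.8 132.2] 85.23
front [429.7 269.4] [146.2 328.2] 47.36
bottle top [ 0.67  -0.081  0.158]
```

```bash
cat >> h.py <<'E'
PI=np.pi; YS=np.radians(4.65); YC=np.radians(-5.0)
CUT=np.array([.6425,-.036,.145]); CR=R.from_euler("ZY",[YS,np.radians(-30)]).as_matrix()
STAND=CUT-R.from_euler("z",YS).apply([-.024,0,.145])
SOCK=np.array([.593,-.3402,.066])
def ori(tilt,yaw,spin=0): # tool tilt deg from vertical, heading yaw, spin about tool z (deg)
    return (R.from_euler("ZYX",[yaw,np.radians(-tilt),PI])*R.from_euler("z",spin,degrees=True)).as_euler("xyz")
DN=ori(0,YS); TL=ori(30,YS)
GZ=.080; TIP=GZ-(SOCK[2]-.060)       # TCP to punch tip along tool z
def cutp(x,y,z): return CUT+CR@np.array([x,y,z])
def std(x,y,z): return STAND+R.from_euler("z",YS).apply([x,y,z])
E
python3 - <<'E'
from h import *
print(STAND,TIP)
def t(n,p,o):
    q=arm.solve_ik(p,o); print(n,np.round(p,3),None if q is None else np.round(q,2))
t("sock hi",SOCK+[0,0,.25],DN); t("sock",[*SOCK[:2],GZ],DN)
for y in(.045,-.045):
    t("hole hi",cutp(0,y,.12+TIP),TL); t("hole",cutp(0,y,-.032+TIP),TL)
n=R.from_euler("z",YS).apply([-.5,0,.866]); s=R.from_euler("z",YS).apply([.866,0,.5])
pc=std(-.100,0,.032)+.0125*s
for tilt in(30,36):
  for sp in(90,-90):
    t(f"pick{tilt},{sp}",pc+.0025*n,ori(tilt,YS,sp)); t("up",pc+.1*n,ori(tilt,YS,sp))
    t("place",[.42,.328,.026],ori(tilt-30,YC,sp))
    t("placehi",[.42,.328,.2],ori(tilt-30,YC,sp))
E
```

```text
[ 0.666421   -0.03405435  0.        ] 0.074
sock hi [ 0.593 -0.34   0.316] [-0.64  0.32  1.23 -0.    1.59  0.85]
sock [ 0.593 -0.34   0.08 ] [-0.64  0.48  1.47 -0.    1.19  0.85]
hole hi [0.542 0.001 0.313] [-0.25 -0.46  2.06  0.19  1.05  1.19]
hole [0.618 0.007 0.181] [-0.19 -0.13  2.06  0.21  0.72  1.18]
hole hi [ 0.549 -0.089  0.313] [-0.47 -0.4   2.02  0.3   1.08  0.94]
hole [ 0.625 -0.083  0.181] [-0.38 -0.09  2.02  0.33  0.76  0.92]
pick30,90 [ 0.576 -0.041  0.04 ] [-0.33  0.02  2.23  0.48  0.45  2.34]
up [ 0.528 -0.045  0.125] [-0.38 -0.29  2.31  0.36  0.68  2.44]
place [0.42  0.328 0.026] [ 0.51  0.24  1.91  0.    0.99 -2.54]
placehi [0.42  0.328 0.2  ] [ 0.51  0.02  1.79  0.    1.33 -2.54]
pick30,-90 [ 0.576 -0.041  0.04 ] [-0.33  0.02  2.23  0.48  0.45 -0.8 ]
up [ 0.528 -0.045  0.125] [-0.38 -0.29  2.31  0.36  0.68 -0.7 ]
place [0.42  0.328 0.026] [ 0.51  0.24  1.91 -0.    0.99  0.6 ]
placehi [0.42  0.328 0.2  ] [ 0.51  0.02  1.79 -0.    1.33  0.6 ]
pick36,90 [ 0.576 -0.041  0.04 ] [-0.36 -0.    2.3   0.8   0.36  2.01]
up [ 0.528 -0.045  0.125] [-0.42 -0.35  2.39  0.53  0.6   2.27]
place [0.42  0.328 0.026] [ 0.56  0.19  1.98 -0.08  0.9  -2.45]
placehi [0.42  0.328 0.2  ] [ 0.56 -0.04  1.86 -0.07  1.25 -2.48]
pick36,-90 [ 0.576 -0.041  0.04 ] [-0.36 -0.    2.3   0.8   0.36 -1.13]
up [ 0.528 -0.045  0.125] [-0.42 -0.35  2.39  0.53  0.6  -0.87]
place [0.42  0.328 0.026] [ 0.56  0.19  1.98 -0.08  0.9   0.69]
placehi [0.42  0.328 0.2  ] [ 0.56 -0.04  1.86 -0.07  1.25  0.66]
```

Run:
```python
from h import *
arm.set_gripper(.06,60)
arm.move_to(SOCK+[0,0,.20],DN)
print(arm.line_to([*SOCK[:2],GZ],feed=.12,f_stop=8))
arm.set_gripper(0,60)
s=arm.get_state(); print(s["tcp_pos"],s["gripper_width"],s["grip_force"],s["force"],s["t"])
arm.line_to([*SOCK[:2],GZ+.10],feed=.12)
arm.line_to(cutp(0,.045,.10+TIP)+[0,0,.03],TL,feed=.2)
arm.line_to(cutp(0,.045,.012+TIP),feed=.12)
s=arm.get_state(); print(s["tcp_pos"],s["gripper_width"],s["force"],s["t"])
Ps=[]
for n in("scene","top"):
    p,d=arm.snapshot(n); cv2.imwrite(f"pics/{n}1.png",p); np.save(f"pics/{n}1.npy",d)
    print(n,"tip expected px",proj(n,cutp(0,.045,.012))); 
I=cv2.imread("pics/scene1.png")[130:260,250:390]; J=cv2.imread("pics/top1.png")[170:250,280:380]
cv2.imwrite("pics/hover.png",np.hstack([cv2.resize(I,(400,372)),cv2.resize(J,(400,372))]))
```

```text
False
[ 0.59298486 -0.34010102  0.08000318] 0.021815738373094185 59.910106994211674 [-0.22507441  1.0664631   0.19356381] 6.8417
[0.59644309 0.00525198 0.22047994] 0.021672372142061844 [ 0.30649342  0.41637715 -1.45444281] 10.95
scene tip expected px [[303.84849296 208.89421814]]
top tip expected px [[319.41546429 217.36950976]]
```

View pics/hover.png

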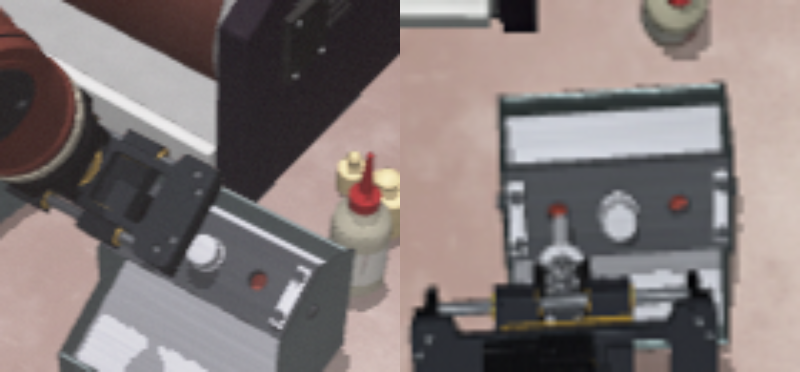

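The top view shows the pin tip lined up with hole_a at crop (558,212). The scene camera is blocked by the gripper. I'll insert with a force guard.

```bash
cat >> h.py <<'E'
def depth(): 
    s=arm.get_state(); z=R.from_euler("xyz",s["eef_rot"]).as_matrix()[:,2]
    L=CR.T@(s["tcp_pos"]+TIP*z-CUT); return np.round(L*1e3,2), np.round(CR.T@s["force"],1), round(s["t"],2)
def enter(y,x0=0,y0=0):
    "try to get the tip 10 mm into the hole; widening search on contact"
    for r,k in [(0,1),(.0012,6),(.0022,8)]:
        for a in np.arange(k)*2*PI/k:
            dx,dy=x0+r*np.cos(a),y+y0+r*np.sin(a)
            arm.line_to(cutp(dx,dy,.003+TIP),feed=.06)
            hit=arm.line_to(cutp(dx,dy,-.009+TIP),feed=.015,f_stop=4)
            print(np.round([dx*1e3,dy*1e3],1),hit,*depth())
            if not hit: return dx,dy
    return None
E
python3 - <<'E'
from h import *
print(enter(.045))
E
```

```text
[ 0. 45.] False [ 0.14 44.99 -8.94] [-0.8  1.2 -1.2] 12.3
(np.float64(0.0), np.float64(0.045))
```

Run:
```python
from h import *
for z in(-.014,-.020,-.024,-.027,-.0295,-.031):
    h=arm.line_to(cutp(0,.045,z+TIP),feed=.012,f_stop=28); print(z,h,*depth())
    if h: break
```

```text
-0.014 False [  0.11  45.01 -13.9 ] [-0.9  0.1  0.9] 12.87
-0.02 False [-2.000e-02  4.494e+01 -2.017e+01] [-0.7  0.7  0.1] 13.52
-0.024 False [-2.000e-02  4.487e+01 -2.410e+01] [-0.2 -1.   0.2] 14.0
-0.027 False [ -1.01  45.39 -27.56] [-1.2  0.4 -2. ] 14.4
-0.0295 False [ -0.21  45.08 -29.63] [-1.3 -0.2 -0.9] 14.76
-0.031 False [-2.000e-02  4.495e+01 -3.104e+01] [-0.8 -0.1 -0.3] 15.03
```

Run:
```python
from h import *
arm.line_to(cutp(0,.045,.005+TIP),feed=.08); print(*depth())
arm.line_to(cutp(0,.045,.06+TIP),feed=.15)
arm.line_to(cutp(-.03,-.045,.06+TIP),feed=.15)
s,d=arm.snapshot("scene"); t,e=arm.snapshot("top"); cv2.imwrite("pics/s2.png",s);cv2.imwrite("pics/t2.png",t); np.save("pics/s2.npy",d)
I=s[150:290,230:390]; J=t[170:270,280:380]
cv2.imwrite("pics/c2.png",np.hstack([cv2.resize(I,(430,376),interpolation=2),cv2.resize(J,(370,376),interpolation=2)]))
```

```text
[ 0.07 44.97  5.13] [-1.1 -0.7 -1.9] 15.63
```

View pics/c2.png

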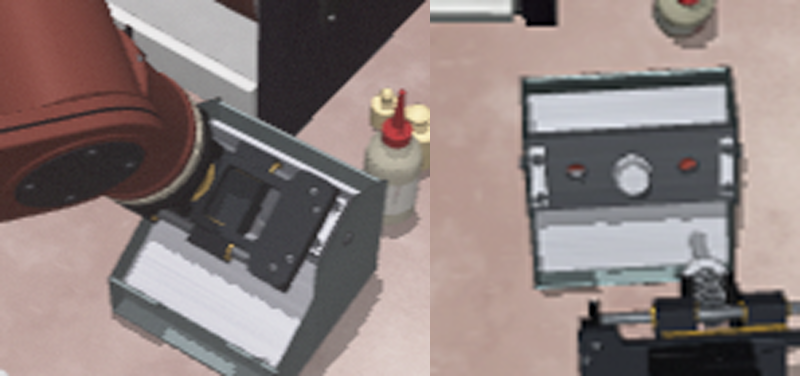

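Hole_a at crop (577,171) now shows the bright chute behind it, so that tab has dropped. The pin at (697,245) may lean slightly, so I'll check it in the tool frame.

Run:
```python
from h import *
t,e=arm.snapshot("top"); s=arm.get_state()
for e,tcp,er in((e,s["tcp_pos"],s["eef_rot"]),(np.load("pics/top1.npy"),np.array([0.59644309,0.00525198,0.22047994]),TL)):
    L=(cloud("top",e)-tcp)@R.from_euler("xyz",er).as_matrix()
    m=(abs(L[...,0])<.03)&(abs(L[...,1])<.025)&(L[...,2]>-.025)&(L[...,2]<.085); q=L[m]*1e3
    q=q[np.argsort(q[:,2])]
    for a in range(-25,85,10):
        w=q[(q[:,2]>=a)&(q[:,2]<a+10)]
        if len(w): print(a,len(w),np.round(w.mean(0),1))
    print(np.round(q[-6:],1).tolist())
```

```text
-25 32 [ 10.    0.3 -20.1]
-15 28 [ 9.7  2.6 -9.6]
-5 21 [10.4  2.1 -1.2]
5 36 [11.6  1.4  8.1]
25 1 [ 5.6 -2.5 31.1]
35 7 [ 4.8 -0.9 38.9]
45 7 [ 4.1  1.  49.7]
55 9 [ 4.7  0.1 60. ]
65 4 [ 3.5  1.2 67.8]
[[0.4, -4.9, 63.8], [6.1, -1.9, 64.9], [5.5, 1.0, 65.5], [2.1, -4.6, 66.6], [-0.2, 7.1, 69.4], [6.6, 1.5, 69.6]]
-25 25 [ 10.1   0.4 -19.5]
-15 22 [ 10.3   1.2 -10.2]
-5 20 [10.5  1.8 -0.1]
5 30 [11.2  1.4  8.3]
35 4 [ 6.3  0.4 38.1]
45 8 [ 3.5  2.3 49. ]
55 10 [ 4.1  0.3 59.6]
65 3 [ 4.1 -1.2 71.5]
75 82 [ 4.5 -1.8 83.9]
[[-27.2, -14.5, 84.9], [-26.6, -23.5, 84.9], [25.1, -5.7, 84.9], [22.8, -20.6, 85.0], [22.3, -11.8, 85.0], [19.4, -17.8, 85.0]]
```

The punch hasn't moved in the grip, so I'll do hole_b now.

Run:
```python
from h import *
arm.line_to(cutp(0,-.045,.012+TIP),feed=.12)
r=enter(-.045); print(r)
if r:
    for z in(-.014,-.019,-.024,-.028,-.032):
        h=arm.line_to(cutp(*r,z+TIP),feed=.012,f_stop=28); print(z,h,*depth())
        if h: break
    arm.line_to(cutp(*r,.005+TIP),feed=.08)
    arm.line_to(cutp(*r,.07+TIP),feed=.15); print(*depth())
    p,e=arm.snapshot("top"); cv2.imwrite("pics/t3.png",p)
    s,d=arm.snapshot("scene"); cv2.imwrite("pics/s3.png",s)
    cv2.imwrite("pics/c3.png",np.hstack([cv2.resize(s[150:290,230:390],(430,376),interpolation=2),cv2.resize(p[170:270,280:380],(370,376),interpolation=2)]))
```

```text
[  0. -45.] False [  0.07 -45.03  -8.97] [-1.4  0.1 -1.5] 18.96
(np.float64(0.0), np.float64(-0.045))
-0.014 False [  0.26 -45.07 -13.86] [-1.7  0.1  0.5] 19.52
-0.019 False [ -0.27 -44.86 -19.27] [-1.2 -0.5 -0.9] 20.09
-0.024 False [ -0.16 -44.95 -24.14] [-1.6 -0.3  0.5] 20.66
-0.028 False [ -0.42 -44.79 -28.3 ] [-0.2 -0.6 -0.8] 21.14
-0.032 False [ -0.13 -44.97 -32.11] [-0.5 -0.3 -2.1] 21.62
[ -0.51 -44.94  69.44] [-1.3  0.8 -2.2] 22.82
```

View pics/c3.png

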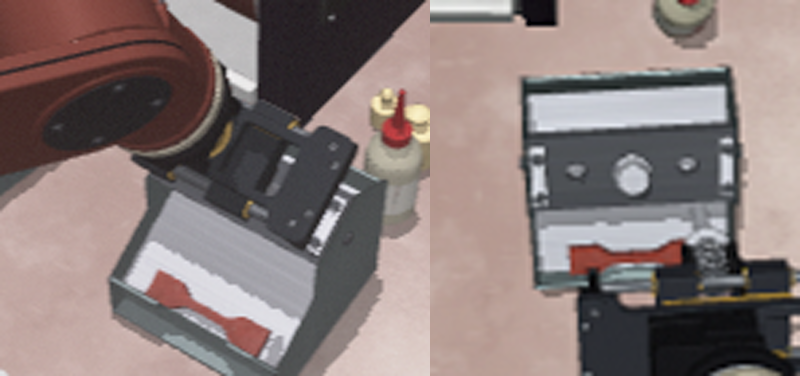

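Both holes are clear. The red piece lies against the front stop, at (210,310) in the scene crop and (625,258) in the top crop. Next I'll return the punch and measure the piece.

Run:
```python
from h import *
arm.line_to([*SOCK[:2],GZ+.10],DN,feed=.2)
print(arm.line_to([*SOCK[:2],GZ+.045],feed=.06,f_stop=6))
print(arm.line_to([*SOCK[:2],GZ+.0005],feed=.06,f_stop=8))
s=arm.get_state(); print(s["tcp_pos"],s["force"],s["gripper_width"],s["t"])
arm.set_gripper(.05); arm.line_to([*SOCK[:2],GZ+.08],feed=.12)
PK=ori(35,YS,-90)
n=R.from_euler("z",YS).apply([-.5,0,.866])
arm.move_to(std(-.089,.0,.038)+.22*n,PK)
p,e=arm.snapshot("top"); s,d=arm.snapshot("scene"); cv2.imwrite("pics/t4.png",p); cv2.imwrite("pics/s4.png",s)
Rz=R.from_euler("z",YS).as_matrix()
for nm,I,D in(("scene",s,d),("top",p,e)):
    P=(cloud(nm,D)-STAND)@Rz; f=I.astype(int)
    red=(f[...,2]-f[...,1]>60)&(P[...,0]>-.13)&(P[...,0]<-.03)&(abs(P[...,1])<.09)&(P[...,2]<.09)
    q=P[red]; 
    if len(q)<10: print(nm,"few");continue
    SL=np.c_[q[:,1],(q-[-.1,0,.032])@[.866,0,.5],(q-[-.1,0,.032])@[-.5,0,.866]]*1e3
    r=cv2.minAreaRect(SL[:,:2].astype(np.float32)); print(nm,len(q),np.round(r[0],1),np.round(r[1],1),round(r[2],1),"h",np.round(np.percentile(SL[:,2],[5,50,95]),1))
    Q=cloud(nm,D); m=(np.linalg.norm(Q[...,:2]-SOCK[:2],axis=2)<.03)&(Q[...,2]>.1); print("punch top",np.round(np.median(Q[m],0),4),m.sum())
print(arm.get_state()["t"])
cv2.imwrite("pics/c4.png",np.hstack([cv2.resize(s[150:370,230:480],(430,376),interpolation=2),cv2.resize(p[170:270,280:380],(370,376),interpolation=2)]))
```

```text
False
True
[ 0.59196709 -0.33948216  0.07996506] [-0.61926606 -0.4092691   4.38692688] 0.021810532172779486 26.1917
scene 262 [-1.5 13.4] [111.6  22. ] 0.3 h [ 3.9  7.8 11.6]
punch top [ 0.5889 -0.3425  0.116 ] 140
top 157 [-0.7 14.8] [ 25.7 110.1] 89.7 h [ 6.   9.  12.4]
punch top [ 0.5909 -0.3381  0.1171] 55
29.325
```

View pics/c4.png

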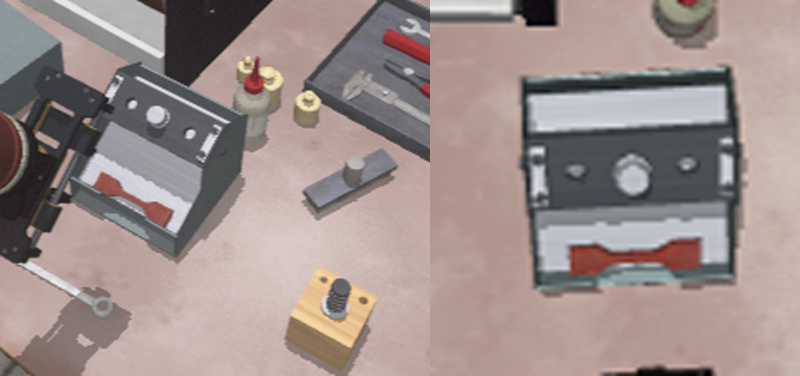

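The punch is home in the block at crop (337,300). The piece lies squarely at the stop, with its waist in the finger gap. I'll grip the waist.

Run:
```python
from h import *
PK=ori(33,YS,-90); Rz=R.from_euler("z",YS); n=Rz.apply([-.5,0,.866]); s=Rz.apply([.866,0,.5])
pc=std(-.100,-.001,.032)+.013*s
arm.set_gripper(.040,20)
arm.line_to(pc+.05*n,PK,feed=.12)
print(arm.line_to(pc+.0025*n,feed=.03,f_stop=5))
x=arm.get_state(); print((x["tcp_pos"]-pc)@n,x["force"])
arm.set_gripper(0,20); x=arm.get_state(); print(x["gripper_width"],x["grip_force"],x["force"])
arm.line_to(pc+.14*n,feed=.1); x=arm.get_state(); print(x["gripper_width"],x["grip_force"],x["t"])
arm.move_to([.42,.328,.20],ori(2,YC,-90))
p,e=arm.snapshot("top"); S,d=arm.snapshot("scene"); print(arm.get_state()["t"],arm.get_state()["gripper_width"])
cv2.imwrite("pics/s5.png",S)
cv2.imwrite("pics/c5.png",np.hstack([cv2.resize(S[100:300,60:290],(430,376),interpolation=2),cv2.resize(p[180:340,150:310],(370,376),interpolation=2)]))
```

```text
False
0.0026322019716961105 [-0.47715488  0.56956203  0.31437439]
0.00839358126093919 19.85246665876531 [-1.55479633 -0.29455165  0.48039939]
0.00810107426094892 19.81165778110153 35.325
36.8667 0.008383570017807939
```

View pics/c5.png

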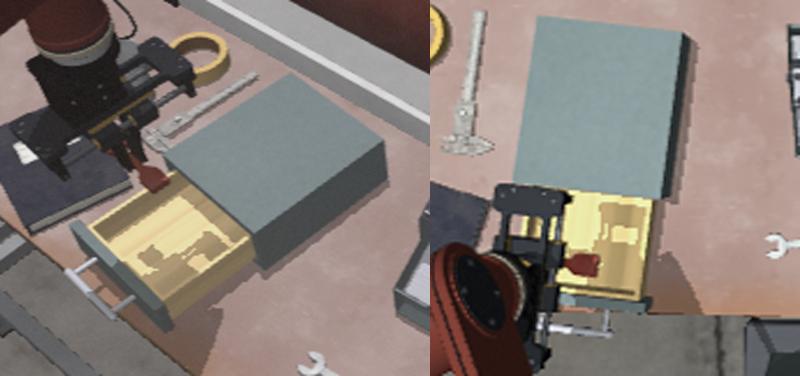

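The piece hangs from the gripper over the open drawer, at (150,175) in the scene crop and (580,265) in the top crop. I'll lower it now.

Run:
```python
from h import *
T=np.array([.42,.328,.0])
arm.line_to(T+[0,0,.07],feed=.1)
print(arm.line_to(T+[0,0,.0255],feed=.03,f_stop=4))
arm.set_gripper(.03); arm.dwell(.2)
arm.line_to(T+[0,0,.22],feed=.12)
arm.move_to([.35,.12,.35],ori(0,YS,-90))
p,e=arm.snapshot("top"); S,d=arm.snapshot("scene"); x=arm.get_state(); print(x["t"],x["force"])
P=cloud("top",e); f=p.astype(int); m=(f[...,2]-f[...,1]>60)&(P[...,1]>.2)&(P[...,0]<.56)&(P[...,0]>.3)&(P[...,1]<.45)
q=P[m]; print(cv2.minAreaRect(q[:,:2].astype(np.float32)*1000),np.percentile(q[:,2],[5,50,95]))
cv2.imwrite("pics/c6.png",np.hstack([cv2.resize(S[100:400,60:460],(480,360),interpolation=2),cv2.resize(p[180:340,180:310],(320,360),interpolation=2)]))
```

```text
False
43.725 [-0.40991948  0.50665371  0.87516715]
((419.5758056640625, 327.82305908203125), (113.57080841064453, 23.869590759277344), 85.15876770019531) [0.02729176 0.03144442 0.03623613]
```

View pics/c6.png

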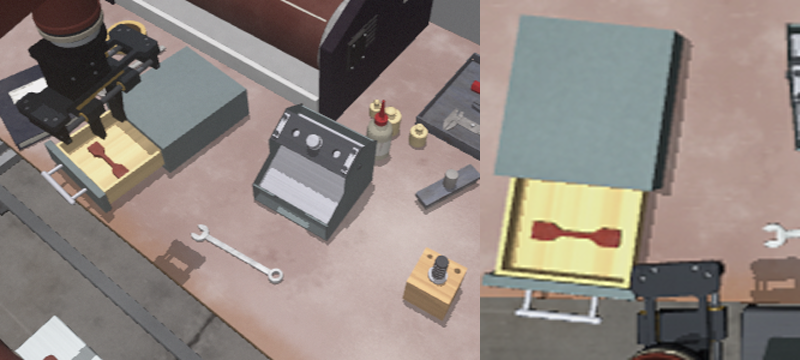

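The piece lies flat in the drawer at (577,235) in the top crop. The punch is home at (440,270) in the scene crop and the bottle is standing at (380,135). I'll hand the job in.

```bash
python3 -c "
from workcell import arm
print(arm.hand_in())"
```

```text
the job is handed in; nothing more can be done
None
```

The job is handed in after about 44 s of robot time: the test piece was pushed out through both holes and lies flat in the open drawer, the punch is back in its hole, and the oil bottle is still standing.

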